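# Lid the sauce pots on the serving riser

## Robot

A 6-joint arm with a two-finger parallel gripper is mounted at the origin on the work surface. World frame = base frame: x ahead of the robot, y to its left, z up, the work surface at z = 0. Lengths are in m, angles in rad, forces in N, time in s.
With the tool pointing down it reaches from about 0.3 to 1 m from the base axis. Payload 5.1 kg.
Tool frame: the origin (TCP) lies at the very end of the fingers, on their centre line; the grasp point (between the pads) lies 19 mm behind it; z points along the fingers, y is the line along which they close (so a half turn about z gives the same grasp; the last joint's range is limited). The gripper opens to 95 mm and grips with 3 to 60 N. Pads are 20 mm wide; open, the fingers measure 119 mm over their backs; the gripper's body (75 mm by 180 mm) begins 59 mm behind the grasp point.
Start: joints at [1.232, 0.124, 1.65, -0, 1.367, -0.083], TCP at [0.164, 0.629, 0.215] pointing down, gripper open.
Joint ranges: [-2.61, 2.61], [-1.02, 2.33], [0.03, 2.71], [-1.35, 4.49], [0.32, 2.68], [-2.91, 2.91]. Speed limits (rad/s): [2.57, 2.57, 3.14, 3.14, 3.14, 3.14].

## Interface

Orientations are given as a unit quaternion [x, y, z, w].
In Python, from cell import ctrl gives the robot as it stands.
- The arm moves only by the tool carry_out, never from a script. Its argument "steps" is a list of rows, each an object of numbers: "dx", "dy", "dz": the shift along the world's x, y, z in units of 0.5 m (1.0 is 0.5 m); "rx", "ry", "rz": the turn, a rotation vector about the world's x, y, z in units of 45 degrees (1.0 is 45 degrees); "jaw": the opening, from 0 (shut) to 1 (fully open). In form: [{"dx": .., "dy": .., "dz": .., "rx": .., "ry": .., "rz": .., "jaw": ..}, ...]. A call has 1 to 12 rows; each row is the pose to reach, as a shift and turn from the pose commanded when the call began; what a row does not reach only later rows make up. A row lasts 1/10 s, in which the tool goes at most 50 mm and 8.59 degrees, less where a joint would pass 70% of its speed; a pose out of reach is approached as far as the arm can. A call with a number of a shift or a turn outside -1 to 1 is refused whole. A call with a gripper value outside its range is refused whole. The fingers move at their own pace and stop on an object; "grip_force" is the grip in N (left out, the last holds). Time passes only in rows, so rows that repeat a pose let the fingers close. It gives the time, the measured TCP pose, the force, the opening and the grip force at its end, in the units of the state.
- ctrl.get_state(): the state, without advancing time (a new reading comes with each control period).
- ctrl.capture(name): name is "scene" or "side" or "wrist"; returns (picture, depth): 480x640x3 uint8, blue, green, red; 480x640 float32, m along the optical axis (not along the pixel's ray), 0 where there is no reading.
- ctrl.camera_model(name): a dict with "fx", "fy", "cx", "cy" (pixels), "camera_from_world" (4x4, takes a point from world to camera coordinates). Camera axes: x right, y down, z forward; pixel columns grow to the right and rows downward; lengths in m; the calibration is good to about 2 mm. The wrist camera is an equidistant fisheye: a pixel r from the principal point sees the ray r / f radians off the axis. A picture is of the moment at which its call begins: read the wrist's pose just before it. camera_model takes no time and is no camera call; for the wrist camera it gives the pose at the moment of the call.
- ctrl.sign_off(): hands the job in; it is judged then, once.
The state is a dict: "clock": time; "joint_positions": joint angles; "qvel": joint speeds; "effort": joint torques, N m; "ee_pos": TCP position; "orientation": TCP orientation; "ft_force": force on the tool from outside, world axes, zero at the start; "torque": the same for the moment, N m; "grip_width": finger opening in m; "finger_force": force on a finger pad.
Only numpy, scipy, OpenCV 4.12 (cv2) and the standard library are available. Lean on these libraries where they do the work, as an engineer would, in place of code of your own. Each camera call takes 0.05 s, during which the arm holds its last target. There are 200 camera calls.

## Task

Get the two small steel sauce pots ready to serve: stand the open round pot from the table on the free part of the narrow white riser, beside the square pot that already stands there, and close each pot with the lid that matches it in shape and size, fully seated. Both pots must end upright on the riser with their whole base on it; take care not to tip either pot over, and leave the spare small lid and everything else where it is.

Things in the scene. Friction and masses are not known exactly. Their poses are not given: they have to be found in the camera images.
- riser: Narrow white plastic serving riser, fixed to the table: flat board 90 mm (its x) by 360 mm (its y), level, its top face 40 mm above the table. Origin on the table under the board's centre; y runs along the board, z up.
- round_pot: Open round steel pot standing on the table, outer diameter 64 mm, height 60 mm, wall 4 mm (mouth 56 mm), floor 4 mm. Empty. Origin: centre of its underside, z up.
- square_pot: Open square steel pot standing on the riser, 64 by 64 mm outside, height 60 mm, wall 4 mm (mouth 56 by 56 mm). Empty. Origin: centre of its underside; x and y are square to its sides, z up.
- round_lid: Steel lid lying knob up on its plug. Plug 8 mm deep (round, 50 mm in diameter, tapered, its foot 5 mm smaller all round), plate 4 mm thick (round, 66 mm in diameter), round black knob 22 mm across from 12 to 36 mm above the origin. Origin: centre of the plug's underside. Belongs to the round pot; seated, its origin is 52 mm above the pot's.
- square_lid: Steel lid lying knob up on its plug. Plug 8 mm deep (50 by 50 mm, tapered, its foot 5 mm smaller all round), plate 4 mm thick (66 by 66 mm), round black knob 22 mm across from 12 to 36 mm above the origin. Origin: centre of the plug's underside. x and y are square to its sides. Belongs to the square pot, any of the four ways round; seated, its origin is 52 mm above the pot's.
- small_lid: Steel lid lying knob up on its plug. Plug 8 mm deep (round, 34 mm in diameter, tapered, its foot 5 mm smaller all round), plate 4 mm thick (round, 48 mm in diameter), round black knob 22 mm across from 12 to 36 mm above the origin. Origin: centre of the plug's underside. The spare: too small for either pot; leave it.
- shaker: Bystander: aluminium salt shaker, 34 mm in diameter, 58 mm tall. Origin: centre of its underside.
- jam_jar: Bystander: small amber jam jar, 42 mm in diameter, 55 mm tall. Origin: centre of its underside.
- ramekin: Bystander: small white ceramic bowl, 44 mm in diameter, 35 mm tall. Origin: centre of its underside.
- ladle: Bystander: long steel serving spoon, about 280 mm, lying beyond the riser.
- whisk: Bystander: wire whisk with black handle, about 240 mm long and 56 mm high, lying beyond the riser.
- measure: Bystander: clear plastic measuring jug with handle, 80 mm in diameter, 85 mm tall, beyond the riser. Origin: centre of its underside.
Mind the look-alikes: they are no part of the job. Leave any pink look-alike of the round_pot alone.

How it is judged:
At the end, for the whole second after the job is handed in: Both pots at rest, upright (0.06 rad) on the riser, centres within 20 mm of its long centre line and 155 mm of its middle; each pot's own lid seated: origin 49 to 54.5 mm above the pot's, within 7 mm sideways and 0.06 rad, at rest; spare lid within 50 mm of its start (x of round_pot in the frame of riser between -0.02 and 0.02 m and y of round_pot in the frame of riser between -0.155 and 0.155 m and z of round_pot in the frame of riser between 0.037 and 0.044 m and angle between each of round_pot, square_pot's own z axis and vertical below 0.06 rad and linear speed of each of round_pot, square_pot, round_lid, square_lid below 0.02 m/s and x of square_pot in the frame of riser between -0.02 and 0.02 m and y of square_pot in the frame of riser between -0.155 and 0.155 m and z of square_pot in the frame of riser between 0.037 and 0.044 m and z of round_lid in the frame of round_pot between 0.049 and 0.0545 m and horizontal distance between round_lid and round_pot below 0.007 m and angle between the z axis of round_lid and the z axis of round_pot, either way round below 0.06 rad and angle between each of round_lid, square_lid's own z axis and vertical below 0.1 rad and z of square_lid in the frame of square_pot between 0.049 and 0.0545 m and horizontal distance between square_lid and square_pot below 0.007 m and angle between the z axis of square_lid and the z axis of square_pot, either way round below 0.06 rad and distance of small_lid from where it was at the start of the episode below 0.05 m); the robot touches nothing.
It fails at once if the round pot is tipped over (more than 0.6 rad) (angle between round_pot's own z axis and vertical above 0.6 rad).
It fails at once if the square pot is tipped over (more than 0.6 rad) (angle between square_pot's own z axis and vertical above 0.6 rad).
It fails at once if the spare small lid is moved more than 50 mm (distance of small_lid from where it was at the start of the episode above 0.05 m).
It fails at once if the shaker, jam jar, small bowl, spoon, whisk or measuring jug is moved more than 50 mm (distance of any of shaker, jam_jar, ramekin, ladle, whisk, measure from where it was at the start of the episode above 0.05 m).
It also fails if it takes over 70 s, if anything falls off the work surface, if the arm or the gripper's body presses on something with over 40 N, if the wrist force passes 120 N, or if a joint passes its speed limit or range.

## Working session

There is one attempt and no reset: what is moved stays moved. The work goes in short steps, Python scripts to look and compute and a tool call to move; the robot and the scene stay as the last step left them, time stands still between calls to the robot, and variables do not carry over. Pictures are saved under pics/ and viewed, at most 10 in all, crops included, and the job is handed in when it is done.

Besides the shell and the picture viewer there is one more tool, called after "Request:" as name(argument=value, ...) on one line, values as JSON. carry_out: Moves the arm, as the interface text tells. Its arguments: {"type":"object","properties":{"steps":{"type":"array","items":{"type":"object","properties":{"dx":{"type":"number"},"dy":{"type":"number"},"dz":{"type":"number"},"rx":{"type":"number"},"ry":{"type":"number"},"rz":{"type":"number"},"jaw":{"type":"number"}}}},"grip_force":{"type":"number"}},"required":["steps"]}

```bash
mkdir -p pics; ls
cat > h.py <<'E'
import numpy as np, cv2
from cell import ctrl
def cam(n):
    m=ctrl.camera_model(n); return m, np.linalg.inv(np.array(m["camera_from_world"]))
def cloud(n,d,m,Ti):
    v,u=np.mgrid[0:480,0:640]
    p=np.stack([(u-m["cx"])/m["fx"]*d,(v-m["cy"])/m["fy"]*d,d,np.ones_like(d)],-1)
    return (p@Ti.T)[...,:3]
def ray(m,Ti,u,v,z):
    d=Ti[:3,:3]@np.array([(u-m["cx"])/m["fx"],(v-m["cy"])/m["fy"],1]); o=Ti[:3,3]
    return o+d*(z-o[2])/d[2]
E
python3 - <<'E'
from h import *
s=ctrl.get_state(); print({k:np.round(v,3) for k,v in s.items()})
for n in("scene","side"):
    m,Ti=cam(n); im,d=ctrl.capture(n); np.savez(n+".npz",im=im,d=d); cv2.imwrite(f"pics/{n}.png",im)
    print(n,m["fx"],np.round(Ti,3).tolist())
E
```

```text
pics
{'clock': np.float64(0.0), 'joint_positions': array([ 1.232,  0.125,  1.652, -0.   ,  1.368, -0.083]), 'qvel': array([-0.001, -0.   ,  0.001,  0.001, -0.002, -0.001]), 'effort': array([-1.0000e-03, -4.1761e+01, -3.5993e+01,  7.7000e-02,  4.9000e-02,
       -0.0000e+00]), 'ee_pos': array([0.164, 0.628, 0.213]), 'orientation': array([ 0.128,  0.992, -0.001, -0.   ]), 'ft_force': array([-0.579, -0.496, -0.601]), 'torque': array([-0.04 , -0.01 , -0.041]), 'finger_force': np.float64(0.0), 'grip_width': np.float64(0.095)}
scene 452.66457456426986 [[0.851, 0.371, -0.371, 0.944], [0.525, -0.587, 0.617, -0.587], [0.011, -0.72, -0.694, 0.725], [0.0, 0.0, 0.0, 1.0]]
side 498.3018372513175 [[-0.809, -0.451, 0.378, 0.233], [-0.588, 0.603, -0.538, 0.505], [0.014, -0.658, -0.753, 0.765], [0.0, 0.0, 0.0, 1.0]]
```

View pics/scene.png

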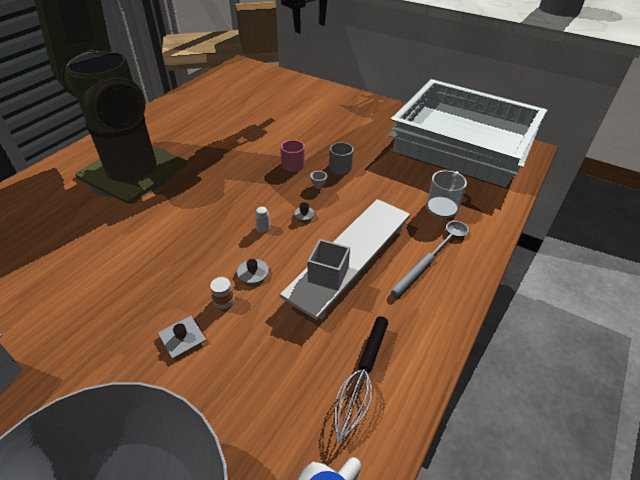

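View pics/side.png

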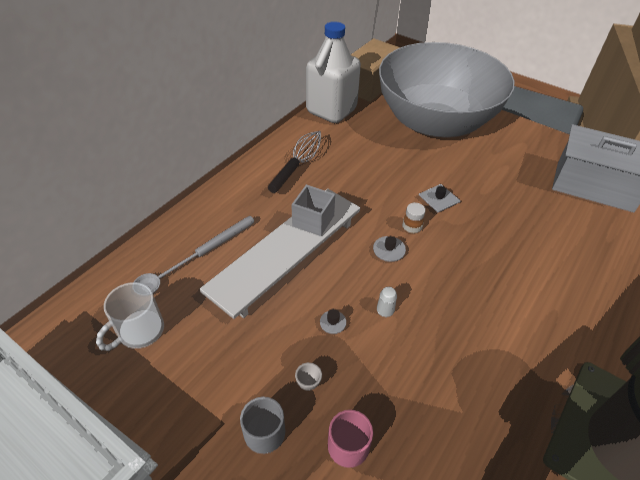

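Scene view: the candidates for the round pot are grey (341,157) and pink (292,155). The grey one fits (steel), since the pink one is the excluded look-alike. Lids: square (181,337), round (252,271) and the smaller spare (304,212). The square pot is at (328,263) on the riser. The side view agrees: grey pot (263,424), pink (350,438), round lid (389,248), square lid (439,197), spare (333,320). Next I'll measure all of these and confirm them in an enlarged crop.

```bash
cat > meas.py <<'E'
from h import *
seeds={"scene":dict(rpot=(341,157),spot=(328,263),rlid=(252,271),slid=(181,337),small=(304,212),riser=(370,235)),
"side":dict(rpot=(263,424),spot=(314,210),rlid=(389,248),slid=(439,197),small=(333,320),riser=(270,260))}
for n in seeds:
    f=np.load(n+".npz"); m,Ti=cam(n); P=cloud(n,f["d"],m,Ti); ok=f["d"]>0
    for k,(u,v) in seeds[n].items():
        w=45 if 'riser' not in k else 140
        M=np.zeros((480,640),bool); M[max(0,v-w):v+w,max(0,u-w):u+w]=1
        Q=P[M&ok]
        c0=ray(m,Ti,u,v,.02 if 'lid' in k or k=='small' else .04)
        r=.06 if w==45 else .3
        Q=Q[np.hypot(*(Q[:,:2]-c0[:2]).T)<r]
        zb={"rpot":(.05,.07),"spot":(.094,.108),"rlid":(.006,.018),"slid":(.006,.018),"small":(.006,.018),"riser":(.034,.046)}[k]
        B=Q[(Q[:,2]>zb[0])&(Q[:,2]<zb[1])]
        if len(B)<10: print(n,k,"few",len(B),Q[:,2].max()); continue
        xy=(B[:,:2]*1000).astype(np.float32)
        (cx,cy),(a,b),an=cv2.minAreaRect(xy); ec,er=cv2.minEnclosingCircle(xy)
        print(n,k,"N",len(B),"z med %.4f p98 %.4f"%(np.median(B[:,2]),np.percentile(Q[:,2],98)),"rect",np.round([cx,cy,a,b,an],1),"circ",np.round([*ec,er],1))
        if 'lid' in k or k=='small':
            K=Q[(Q[:,2]>.02)&(Q[:,2]<.042)]; print("   knob",len(K),np.round(cv2.minEnclosingCircle((K[:,:2]*1000).astype(np.float32))[0],1),K[:,2].max().round(4))
E
python3 meas.py
python3 - <<'E'
from h import *
a=np.load("scene.npz")["im"][130:300,160:420]; b=np.load("side.npz")["im"][300:480,200:460]
cv2.imwrite("pics/crop.png",np.vstack([cv2.resize(a,(520,300)),cv2.resize(b,(520,300))]))
E
```

```text
scene rpot N 212 z med 0.0578 p98 0.0613 rect [463.7 310.1  60.9  65.6  31.1] circ [464.9 310.7  33.6]
scene spot N 230 z med 0.1001 p98 0.1020 rect [651.  -65.7  64.2  61.8  10.7] circ [651.2 -64.6  41.5]
scene rlid N 483 z med 0.0129 p98 0.0366 rect [ 499.6 -121.8   64.7   64.6   71. ] circ [ 499.  -120.7   34.3]
   knob 122 [ 499.1 -121. ] 0.0391
scene slid N 976 z med 0.0129 p98 0.0367 rect [ 487.4 -317.2   66.1   69.    67.9] circ [ 487.2 -316.4   46.1]
   knob 160 [ 487.5 -318.1] 0.0395
scene small N 165 z med 0.0131 p98 0.0367 rect [492.7  86.4  45.6  43.7  34.7] circ [491.8  88.4  24.2]
   knob 96 [490.7  88.5] 0.039
scene riser N 5251 z med 0.0408 p98 0.0828 rect [613.2  68.7 384.9 533.2   1.5] circ [651.9  67.5 297.4]
side rpot N 543 z med 0.0589 p98 0.0605 rect [463.8 311.3  63.   63.5  86.5] circ [463.7 311.4  32.4]
side spot N 266 z med 0.0995 p98 0.1012 rect [652.  -70.5  65.2  65.8  11.4] circ [654.4 -71.4  42.7]
side rlid N 522 z med 0.0122 p98 0.0358 rect [ 499.4 -121.6   65.1   64.4   85. ] circ [ 499.7 -122.    34.5]
   knob 127 [ 499.7 -120.4] 0.04
side slid N 529 z med 0.0125 p98 0.0363 rect [ 487.6 -318.7   69.5   68.7   68.9] circ [ 488.7 -317.8   45.2]
   knob 108 [ 487.6 -317.4] 0.0405
side small N 333 z med 0.0120 p98 0.0358 rect [490.3  91.3  45.2  43.   31.3] circ [491.2  89.2  24.1]
   knob 163 [490.9  89.1] 0.0386
side riser N 6522 z med 0.0401 p98 0.0766 rect [609.   58.5 387.8 533.8   2.3] circ [654.7  52.4 290.1]
```

View pics/crop.png

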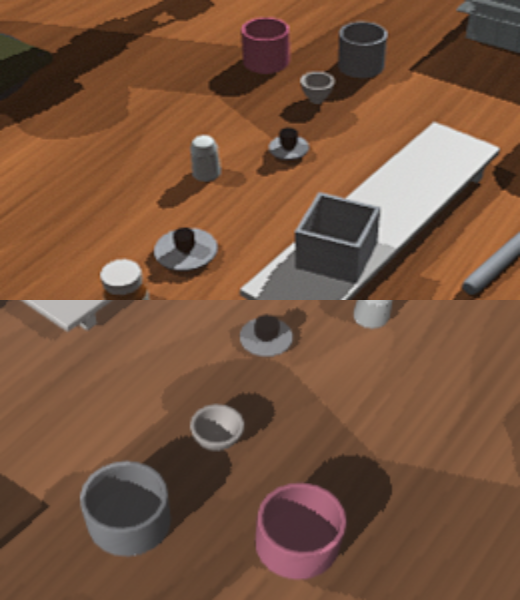

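The crop confirms it: the grey open pot is at (362,50) in the top half and (125,507) in the bottom half, and the pink look-alike is beside it. Next is the riser pose, and the yaws and neighbours more exactly.

```bash
cat > m2.py <<'E'
from h import *
def rect(xy):
    r=cv2.minAreaRect((xy*1000).astype(np.float32)); return np.round([*r[0],*r[1],r[2]],1)
A=[]
for n in("scene","side"):
    f=np.load(n+".npz"); m,Ti=cam(n); P=cloud(n,f["d"],m,Ti)
    mask=((f["d"]>0)&(abs(P[...,2]-.04)<.004)&(P[...,0]>.5)).astype(np.uint8)
    mask=cv2.morphologyEx(mask,cv2.MORPH_OPEN,np.ones((3,3)))
    c,l,s,_=cv2.connectedComponentsWithStats(mask); i=1+s[1:,4].argmax()
    print(n,"riser",rect(P[l==i][:,:2]),np.median(P[l==i][:,2]).round(4))
    A.append(P[f["d"]>0])
A=np.vstack(A)
def near(c,r,lo,hi): 
    q=A[(np.hypot(*(A[:,:2]-c).T)<r)&(A[:,2]>lo)&(A[:,2]<hi)]; return q
print("spot all",rect(near([.651,-.068],.06,.06,.108)[:,:2]), "rim",rect(near([.651,-.068],.06,.095,.108)[:,:2]))
print("rpot all",rect(near([.464,.311],.04,.01,.07)[:,:2]))
# obstacle map, 10 mm blobs
g=np.zeros((100,120),np.float32)
Q=A[(A[:,2]>.015)&(A[:,2]<.3)&(A[:,0]>.2)&(A[:,0]<1.0)&(abs(A[:,1])<.6)]
ix=((Q[:,0]-.2)/.01).astype(int); iy=((Q[:,1]+.6)/.01).astype(int)
np.maximum.at(g,(ix,iy),Q[:,2])
c,l,s,ce=cv2.connectedComponentsWithStats((g>0).astype(np.uint8))
for i in range(1,c):
    if s[i,4]>3: print("x %.2f-%.2f y %.2f-%.2f h %.3f"%(.2+s[i,1]*.01,.2+(s[i,1]+s[i,3])*.01,-.6+s[i,0]*.01,-.6+(s[i,0]+s[i,2])*.01,g[l==i].max()))
E
python3 m2.py
```

```text
scene riser [656.1  16.1 361.7  91.8  85.3] 0.041
side riser [656.2  15.4 361.1  92.5  85.2] 0.0402
spot all [651.7 -69.1  65.3  68.9  11. ] rim [651.7 -69.   65.2  68.9  11.4]
rpot all [463.8 309.9  66.4  63.7  89.1]
x 0.20-0.33 y -0.60--0.50 h 0.133
x 0.31-0.39 y 0.21-0.29 h 0.065
x 0.41-0.45 y -0.02-0.03 h 0.060
x 0.43-0.48 y 0.18-0.23 h 0.038
x 0.43-0.50 y 0.27-0.35 h 0.064
x 0.44-0.53 y -0.36--0.27 h 0.040
x 0.47-0.92 y -0.60--0.43 h 0.133
x 0.47-0.52 y -0.24--0.18 h 0.060
x 0.46-0.53 y -0.15--0.09 h 0.040
x 0.47-0.52 y 0.06-0.12 h 0.039
x 0.53-0.90 y 0.44-0.60 h 0.106
x 0.59-0.72 y -0.17-0.20 h 0.104
x 0.71-0.81 y 0.25-0.38 h 0.089
x 0.77-0.85 y -0.34--0.09 h 0.058
x 0.76-0.81 y -0.02-0.13 h 0.024
x 0.79-0.85 y 0.15-0.26 h 0.019
x 0.82-0.94 y -0.52--0.38 h 0.234
```

Request:
carry_out(steps=[{"dx": 0.6, "dy": -0.637, "jaw": 1}, {"dx": 0.6, "dy": -0.637, "jaw": 1}, {"dx": 0.6, "dy": -0.637, "jaw": 1}, {"dx": 0.6, "dy": -0.637, "jaw": 1}, {"dx": 0.6, "dy": -0.637, "jaw": 1}, {"dx": 0.6, "dy": -0.637, "jaw": 1}, {"dx": 0.6, "dy": -0.637, "jaw": 1}, {"dx": 0.6, "dy": -0.637, "jaw": 1}, {"dx": 0.6, "dy": -0.637, "jaw": 1}, {"dx": 0.6, "dy": -0.637, "jaw": 1}, {"dx": 0.6, "dy": -0.637, "jaw": 1}, {"dx": 0.6, "dy": -0.637, "jaw": 1}])

```text
validation failed for argument at $.st...
```

Request:
carry_out(steps=[{"dx": 0.6, "dy": -0.637, "dz": 0, "rx": 0, "ry": 0, "rz": 0, "jaw": 1}, {"dx": 0.6, "dy": -0.637, "dz": 0, "rx": 0, "ry": 0, "rz": 0, "jaw": 1}, {"dx": 0.6, "dy": -0.637, "dz": 0, "rx": 0, "ry": 0, "rz": 0, "jaw": 1}, {"dx": 0.6, "dy": -0.637, "dz": 0, "rx": 0, "ry": 0, "rz": 0, "jaw": 1}, {"dx": 0.6, "dy": -0.637, "dz": 0, "rx": 0, "ry": 0, "rz": 0, "jaw": 1}, {"dx": 0.6, "dy": -0.637, "dz": 0, "rx": 0, "ry": 0, "rz": 0, "jaw": 1}, {"dx": 0.6, "dy": -0.637, "dz": 0, "rx": 0, "ry": 0, "rz": 0, "jaw": 1}, {"dx": 0.6, "dy": -0.637, "dz": 0, "rx": 0, "ry": 0, "rz": 0, "jaw": 1}, {"dx": 0.6, "dy": -0.637, "dz": 0, "rx": 0, "ry": 0, "rz": 0, "jaw": 1}, {"dx": 0.6, "dy": -0.637, "dz": 0, "rx": 0, "ry": 0, "rz": 0, "jaw": 1}, {"dx": 0.6, "dy": -0.637, "dz": 0, "rx": 0, "ry": 0, "rz": 0, "jaw": 1}, {"dx": 0.6, "dy": -0.637, "dz": 0, "rx": 0, "ry": 0, "rz": 0, "jaw": 1}], grip_force=25)

```text
clock: 1.3
ee_pos: [0.4638, 0.3109, 0.2143]
orientation: [0.127, 0.992, -0.0, -0.0]
ft_force: [-0.3, 0.2, 0.7]
grip_width: 0.0951
finger_force: 0.0
```

Request:
carry_out(steps=[{"dx": 0, "dy": 0, "dz": -0.1, "rx": 0, "ry": 0, "rz": 0, "jaw": 1}, {"dx": 0, "dy": 0, "dz": -0.2, "rx": 0, "ry": 0, "rz": 0, "jaw": 1}, {"dx": 0, "dy": 0, "dz": -0.25, "rx": 0, "ry": 0, "rz": 0, "jaw": 1}, {"dx": 0, "dy": 0, "dz": -0.3, "rx": 0, "ry": 0, "rz": 0, "jaw": 1}, {"dx": 0, "dy": 0, "dz": -0.35, "rx": 0, "ry": 0, "rz": 0, "jaw": 1}, {"dx": 0, "dy": 0, "dz": -0.396, "rx": 0, "ry": 0, "rz": 0, "jaw": 1}, {"dx": 0, "dy": 0, "dz": -0.396, "rx": 0, "ry": 0, "rz": 0, "jaw": 1}, {"dx": 0, "dy": 0, "dz": -0.396, "rx": 0, "ry": 0, "rz": 0, "jaw": 0.5}, {"dx": 0, "dy": 0, "dz": -0.396, "rx": 0, "ry": 0, "rz": 0, "jaw": 0.5}, {"dx": 0, "dy": 0, "dz": -0.396, "rx": 0, "ry": 0, "rz": 0, "jaw": 0.5}, {"dx": 0, "dy": 0, "dz": -0.396, "rx": 0, "ry": 0, "rz": 0, "jaw": 0.5}, {"dx": 0, "dy": 0, "dz": -0.396, "rx": 0, "ry": 0, "rz": 0, "jaw": 0.5}], grip_force=25)

```text
clock: 2.5
ee_pos: [0.4652, 0.3109, 0.0179]
orientation: [0.128, 0.992, 0.001, 0.001]
ft_force: [-0.4, 1.0, 2.9]
grip_width: 0.0648
finger_force: 25.0
```

Request:
carry_out(steps=[{"dx": 0, "dy": 0, "dz": 0.04, "rx": 0, "ry": 0, "rz": 0, "jaw": 0.5}, {"dx": 0, "dy": 0, "dz": 0.12, "rx": 0, "ry": 0, "rz": 0, "jaw": 0.5}, {"dx": 0, "dy": 0, "dz": 0.2, "rx": 0, "ry": 0, "rz": 0, "jaw": 0.5}, {"dx": 0.03, "dy": -0.03, "dz": 0.26, "rx": 0, "ry": 0, "rz": 0, "jaw": 0.5}, {"dx": 0.08, "dy": -0.09, "dz": 0.3, "rx": 0, "ry": 0, "rz": 0, "jaw": 0.5}, {"dx": 0.14, "dy": -0.16, "dz": 0.3, "rx": 0, "ry": 0, "rz": 0, "jaw": 0.5}, {"dx": 0.2, "dy": -0.22, "dz": 0.3, "rx": 0, "ry": 0, "rz": 0, "jaw": 0.5}, {"dx": 0.26, "dy": -0.29, "dz": 0.3, "rx": 0, "ry": 0, "rz": 0, "jaw": 0.5}, {"dx": 0.32, "dy": -0.36, "dz": 0.3, "rx": 0, "ry": 0, "rz": 0, "jaw": 0.5}, {"dx": 0.37, "dy": -0.41, "dz": 0.3, "rx": 0, "ry": 0, "rz": 0, "jaw": 0.5}, {"dx": 0.396, "dy": -0.44, "dz": 0.3, "rx": 0, "ry": 0, "rz": 0, "jaw": 0.5}, {"dx": 0.396, "dy": -0.44, "dz": 0.3, "rx": 0, "ry": 0, "rz": 0, "jaw": 0.5}], grip_force=25)

```text
clock: 3.7
ee_pos: [0.6633, 0.0884, 0.1662]
orientation: [0.129, 0.992, -0.0, -0.0]
ft_force: [0.2, 0.7, -0.8]
grip_width: 0.0644
finger_force: 25.0
```

Run:
```python
from h import *
s=ctrl.get_state(); print(s["ee_pos"],s["grip_width"],s["ft_force"])
L=[]
for n in("scene","side"):
    m,Ti=cam(n); im,d=ctrl.capture(n); P=cloud(n,d,m,Ti)
    u0=[m["camera_from_world"]]
    c=np.array(m["camera_from_world"])@[.662,.091,.18,1]; u,v=int(c[0]/c[2]*m["fx"]+m["cx"]),int(c[1]/c[2]*m["fy"]+m["cy"])
    L.append(cv2.resize(im[max(v-80,0):v+80,max(u-80,0):u+80],(400,400)))
    Q=P[(d>0)&(np.hypot(P[...,0]-.662,P[...,1]-.091)<.05)&(P[...,2]>.06)]; print(n,"lowest",np.percentile(Q[:,2],[0,1,3]).round(4))
cv2.imwrite("pics/held.png",np.hstack(L))
```

```text
[0.66334429 0.08842578 0.16620515] 0.06440211147120604 [ 0.23983582  0.69786857 -0.76471213]
scene lowest [0.1499 0.1548 0.1644]
side lowest [0.1471 0.1543 0.1623]
```

Request:
carry_out(steps=[{"dx": 0, "dy": 0, "dz": -0.06, "rx": 0, "ry": 0, "rz": 0, "jaw": 0.5}, {"dx": 0, "dy": 0, "dz": -0.12, "rx": 0, "ry": 0, "rz": 0, "jaw": 0.5}, {"dx": 0, "dy": 0, "dz": -0.17, "rx": 0, "ry": 0, "rz": 0, "jaw": 0.5}, {"dx": 0, "dy": 0, "dz": -0.2, "rx": 0, "ry": 0, "rz": 0, "jaw": 0.5}, {"dx": 0, "dy": 0, "dz": -0.21, "rx": 0, "ry": 0, "rz": 0, "jaw": 0.5}, {"dx": 0, "dy": 0, "dz": -0.214, "rx": 0, "ry": 0, "rz": 0, "jaw": 0.5}, {"dx": 0, "dy": 0, "dz": -0.214, "rx": 0, "ry": 0, "rz": 0, "jaw": 0.5}], grip_force=25)

```text
clock: 4.5
ee_pos: [0.6632, 0.0907, 0.0609]
orientation: [0.127, 0.992, 0.0, 0.001]
ft_force: [0.5, 0.1, -0.4]
grip_width: 0.0651
finger_force: 25.0
```

Request:
carry_out(steps=[{"dx": 0, "dy": 0, "dz": -0.003, "rx": 0, "ry": 0, "rz": 0, "jaw": 0.5}, {"dx": 0, "dy": 0, "dz": -0.005, "rx": 0, "ry": 0, "rz": 0, "jaw": 0.5}, {"dx": 0, "dy": 0, "dz": -0.005, "rx": 0, "ry": 0, "rz": 0, "jaw": 0.5}], grip_force=25)

```text
clock: 4.8
ee_pos: [0.663, 0.0903, 0.0579]
orientation: [0.128, 0.992, 0.0, 0.001]
ft_force: [0.1, 0.1, -0.4]
grip_width: 0.0649
finger_force: 25.0
```

Request:
carry_out(steps=[{"dx": 0, "dy": 0, "dz": -0.002, "rx": 0, "ry": 0, "rz": 0, "jaw": 0.5}, {"dx": 0, "dy": 0, "dz": -0.002, "rx": 0, "ry": 0, "rz": 0, "jaw": 0.5}], grip_force=25)

```text
clock: 5.0
ee_pos: [0.6631, 0.0903, 0.0579]
orientation: [0.128, 0.992, 0.0, 0.0]
ft_force: [-3.7, 0.1, 5.9]
grip_width: 0.0646
finger_force: 25.0
```

Request:
carry_out(steps=[{"dx": 0, "dy": 0, "dz": 0, "rx": 0, "ry": 0, "rz": 0, "jaw": 0.8}, {"dx": 0, "dy": 0, "dz": 0, "rx": 0, "ry": 0, "rz": 0, "jaw": 1}, {"dx": 0, "dy": 0, "dz": 0, "rx": 0, "ry": 0, "rz": 0, "jaw": 1}, {"dx": 0, "dy": 0, "dz": 0, "rx": 0, "ry": 0, "rz": 0, "jaw": 1}, {"dx": 0, "dy": 0, "dz": 0.05, "rx": 0, "ry": 0, "rz": 0, "jaw": 1}, {"dx": 0, "dy": 0, "dz": 0.12, "rx": 0, "ry": 0, "rz": 0, "jaw": 1}, {"dx": 0, "dy": 0, "dz": 0.2, "rx": 0, "ry": 0, "rz": 0, "jaw": 1}, {"dx": 0, "dy": 0, "dz": 0.3, "rx": 0, "ry": 0, "rz": 0, "jaw": 1}, {"dx": 0, "dy": 0, "dz": 0.3, "rx": 0, "ry": 0, "rz": 0, "jaw": 1}])

```text
clock: 5.9
ee_pos: [0.6669, 0.0906, 0.2163]
orientation: [0.128, 0.992, 0.001, 0.008]
ft_force: [-0.3, -0.5, 0.7]
grip_width: 0.095
finger_force: 0.0
```

Request:
carry_out(steps=[{"dx": -0.06, "dy": -0.08, "dz": 0, "rx": 0, "ry": 0, "rz": 0, "jaw": 0.5}, {"dx": -0.12, "dy": -0.16, "dz": 0, "rx": 0, "ry": 0, "rz": 0, "jaw": 0.45}, {"dx": -0.18, "dy": -0.24, "dz": 0, "rx": 0, "ry": 0, "rz": 0, "jaw": 0.45}, {"dx": -0.24, "dy": -0.32, "dz": 0, "rx": 0, "ry": 0, "rz": 0, "jaw": 0.45}, {"dx": -0.3, "dy": -0.4, "dz": 0, "rx": 0, "ry": 0, "rz": 0, "jaw": 0.45}, {"dx": -0.325, "dy": -0.424, "dz": 0, "rx": 0, "ry": 0, "rz": 0, "jaw": 0.45}, {"dx": -0.325, "dy": -0.424, "dz": 0, "rx": 0, "ry": 0, "rz": 0, "jaw": 0.45}, {"dx": -0.325, "dy": -0.424, "dz": 0, "rx": 0, "ry": 0, "rz": 0, "jaw": 0.45}])

```text
clock: 6.7
ee_pos: [0.5004, -0.1213, 0.2062]
orientation: [0.128, 0.992, 0.0, 0.0]
ft_force: [-0.4, -0.9, -0.1]
grip_width: 0.044
finger_force: 0.0
```

```bash
cat > m3.py <<'E'
from h import *
def rect(xy):
    r=cv2.minAreaRect((xy*1000).astype(np.float32)); return np.round([*r[0],*r[1],r[2]],1)
print(ctrl.get_state()["ee_pos"])
for n in("scene","side"):
    m,Ti=cam(n); im,d=ctrl.capture(n); P=cloud(n,d,m,Ti); np.savez(n+"2.npz",im=im,d=d)
    for k,c,lo,hi in(("rpot",(.663,.0905),.09,.11),("spot",(.652,-.069),.09,.11)):
        q=P[(d>0)&(np.hypot(P[...,0]-c[0],P[...,1]-c[1])<.06)&(P[...,2]>lo)&(P[...,2]<hi)]
        if len(q)>20: print(n,k,rect(q[:,:2]),"circ",cv2.minEnclosingCircle((q[:,:2]*1000).astype(np.float32)),"top",np.percentile(q[:,2],[50,95]).round(4))
E
python3 m3.py
```

```text
[ 0.50041172 -0.12130016  0.20615009]
scene rpot [660.8  89.2  61.4  64.9  26.5] circ ((662.0879516601562, 89.48623657226562), 32.80141830444336) top [0.0978 0.1023]
scene spot [651.6 -68.4  64.8  68.   10. ] circ ((651.0260009765625, -68.27005004882812), 45.52858352661133) top [0.0989 0.1024]
side rpot [660.9  90.1  63.5  63.    1.3] circ ((662.658935546875, 91.14283752441406), 33.88175964355469) top [0.0978 0.1017]
side spot [651.7 -68.9  65.4  68.7  10.7] circ ((651.7454833984375, -69.036865234375), 45.40042495727539) top [0.0983 0.1017]
```

Request:
carry_out(steps=[{"dx": 0, "dy": 0, "dz": -0.1, "rx": 0, "ry": 0, "rz": 0, "jaw": 0.45}, {"dx": 0, "dy": 0, "dz": -0.2, "rx": 0, "ry": 0, "rz": 0, "jaw": 0.45}, {"dx": 0, "dy": 0, "dz": -0.28, "rx": 0, "ry": 0, "rz": 0, "jaw": 0.45}, {"dx": 0, "dy": 0, "dz": -0.33, "rx": 0, "ry": 0, "rz": 0, "jaw": 0.45}, {"dx": 0, "dy": 0, "dz": -0.36, "rx": 0, "ry": 0, "rz": 0, "jaw": 0.45}, {"dx": 0, "dy": 0, "dz": -0.38, "rx": 0, "ry": 0, "rz": 0, "jaw": 0.45}, {"dx": 0, "dy": 0, "dz": -0.38, "rx": 0, "ry": 0, "rz": 0, "jaw": 0.45}, {"dx": 0, "dy": 0, "dz": -0.38, "rx": 0, "ry": 0, "rz": 0, "jaw": 0}, {"dx": 0, "dy": 0, "dz": -0.38, "rx": 0, "ry": 0, "rz": 0, "jaw": 0}, {"dx": 0, "dy": 0, "dz": -0.38, "rx": 0, "ry": 0, "rz": 0, "jaw": 0}, {"dx": 0, "dy": 0, "dz": -0.38, "rx": 0, "ry": 0, "rz": 0, "jaw": 0}], grip_force=25)

```text
clock: 7.9
ee_pos: [0.501, -0.122, 0.0175]
orientation: [0.128, 0.992, -0.0, 0.001]
ft_force: [0.0, 0.5, 3.6]
grip_width: 0.0213
finger_force: 25.0
```

Request:
carry_out(steps=[{"dx": 0, "dy": 0, "dz": 0.04, "rx": 0, "ry": 0, "rz": 0, "jaw": 0}, {"dx": 0, "dy": 0, "dz": 0.12, "rx": 0, "ry": 0, "rz": 0, "jaw": 0}, {"dx": 0, "dy": 0, "dz": 0.2, "rx": 0, "ry": 0, "rz": 0, "jaw": 0}, {"dx": 0, "dy": 0, "dz": 0.28, "rx": 0, "ry": 0, "rz": 0, "jaw": 0}, {"dx": 0.02, "dy": 0.03, "dz": 0.34, "rx": 0, "ry": 0, "rz": 0, "jaw": 0}, {"dx": 0.07, "dy": 0.09, "dz": 0.36, "rx": 0, "ry": 0, "rz": 0, "jaw": 0}, {"dx": 0.13, "dy": 0.17, "dz": 0.36, "rx": 0, "ry": 0, "rz": 0, "jaw": 0}, {"dx": 0.19, "dy": 0.25, "dz": 0.36, "rx": 0, "ry": 0, "rz": 0, "jaw": 0}, {"dx": 0.25, "dy": 0.33, "dz": 0.36, "rx": 0, "ry": 0, "rz": 0, "jaw": 0}, {"dx": 0.3, "dy": 0.39, "dz": 0.36, "rx": 0, "ry": 0, "rz": 0, "jaw": 0}, {"dx": 0.324, "dy": 0.423, "dz": 0.36, "rx": 0, "ry": 0, "rz": 0, "jaw": 0}, {"dx": 0.324, "dy": 0.423, "dz": 0.36, "rx": 0, "ry": 0, "rz": 0, "jaw": 0}], grip_force=25)

```text
clock: 9.1
ee_pos: [0.6628, 0.092, 0.1956]
orientation: [0.126, 0.992, 0.0, -0.0]
ft_force: [-0.1, -1.0, -0.9]
grip_width: 0.0213
finger_force: 25.0
```

Request:
carry_out(steps=[{"dx": 0, "dy": 0, "dz": -0.02, "rx": 0, "ry": 0, "rz": 0, "jaw": 0}, {"dx": 0, "dy": 0, "dz": -0.04, "rx": 0, "ry": 0, "rz": 0, "jaw": 0}, {"dx": 0, "dy": 0, "dz": -0.06, "rx": 0, "ry": 0, "rz": 0, "jaw": 0}, {"dx": 0, "dy": 0, "dz": -0.06, "rx": 0, "ry": 0, "rz": 0, "jaw": 0}], grip_force=25)

```text
clock: 9.5
ee_pos: [0.66, 0.0888, 0.1631]
orientation: [0.128, 0.992, -0.0, -0.002]
ft_force: [-0.5, 0.2, -0.5]
grip_width: 0.0215
finger_force: 25.0
```

```bash
cat > m4.py <<'E'
from h import *
import sys
c=np.array([float(sys.argv[1]),float(sys.argv[2])]); zp=float(sys.argv[3])
def rect(xy):
    r=cv2.minAreaRect((xy*1000).astype(np.float32)); return np.round([*r[0],*r[1],r[2]],1)
print(ctrl.get_state()["ee_pos"],ctrl.get_state()["grip_width"])
L=[]
for n in("scene","side"):
    m,Ti=cam(n); im,d=ctrl.capture(n); P=cloud(n,d,m,Ti)
    for k,lo,hi in(("plate",zp-.006,zp+.006),("pot",.07,.108)):
        q=P[(d>0)&(np.hypot(*np.moveaxis(P[...,:2]-c,-1,0))<.055)&(P[...,2]>lo)&(P[...,2]<hi)]
        if len(q)>20: print(n,k,len(q),rect(q[:,:2]),"circ",np.round(cv2.minEnclosingCircle((q[:,:2]*1000).astype(np.float32))[0],1),"z",np.percentile(q[:,2],[5,50,95]).round(4))
    a=np.array(m["camera_from_world"])@[*c,zp,1]; u,v=int(a[0]/a[2]*m["fx"]+m["cx"]),int(a[1]/a[2]*m["fy"]+m["cy"])
    L.append(cv2.resize(im[max(v-60,0):v+60,max(u-60,0):u+60],(400,400)))
cv2.imwrite("pics/"+sys.argv[4],np.hstack(L))
E
python3 m4.py .6615 .09 .16 rl.png
```

```text
[0.66002189 0.08879997 0.16312657] 0.021476454741714775
scene plate 383 [659.3  84.9  63.6  59.3  23.8] circ [658.8  87.7] z [0.1566 0.1586 0.1606]
scene pot 689 [662.2  88.4  64.2  62.7  76.4] circ [660.1  88.9] z [0.0718 0.0886 0.1018]
side plate 597 [655.2  91.4  64.6  55.6  46.5] circ [658.1  88.4] z [0.157  0.1591 0.1611]
side pot 788 [660.3  90.6  62.8  63.6  58.4] circ [660.4  89.8] z [0.0722 0.0871 0.1008]
```

View pics/rl.png

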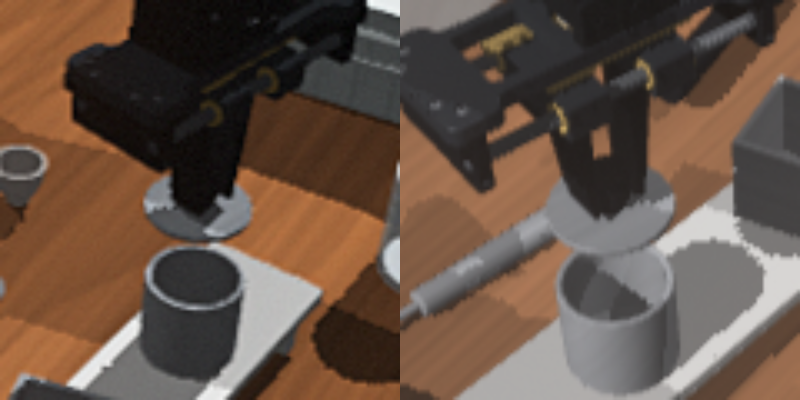

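The lid is level above the round pot (lid at (197,210) and (610,215), pot mouth at (195,270) and (615,280)) and centred within about 2 mm. Lowering.

Request:
carry_out(steps=[{"dx": 0, "dy": 0, "dz": -0.04, "rx": 0, "ry": 0, "rz": 0, "jaw": 0}, {"dx": 0, "dy": 0, "dz": -0.07, "rx": 0, "ry": 0, "rz": 0, "jaw": 0}, {"dx": 0, "dy": 0, "dz": -0.085, "rx": 0, "ry": 0, "rz": 0, "jaw": 0}, {"dx": 0, "dy": 0, "dz": -0.095, "rx": 0, "ry": 0, "rz": 0, "jaw": 0}, {"dx": 0, "dy": 0, "dz": -0.105, "rx": 0, "ry": 0, "rz": 0, "jaw": 0}, {"dx": 0, "dy": 0, "dz": -0.11, "rx": 0, "ry": 0, "rz": 0, "jaw": 0}, {"dx": 0, "dy": 0, "dz": -0.11, "rx": 0, "ry": 0, "rz": 0, "jaw": 0}], grip_force=25)

```text
clock: 10.3
ee_pos: [0.662, 0.0898, 0.1111]
orientation: [0.128, 0.992, -0.0, -0.0]
ft_force: [0.6, -0.4, -1.0]
grip_width: 0.0212
finger_force: 25.0
```

Request:
carry_out(steps=[{"dx": 0, "dy": 0, "dz": -0.003, "rx": 0, "ry": 0, "rz": 0, "jaw": 0}, {"dx": 0, "dy": 0, "dz": -0.006, "rx": 0, "ry": 0, "rz": 0, "jaw": 0}, {"dx": 0, "dy": 0, "dz": -0.006, "rx": 0, "ry": 0, "rz": 0, "jaw": 0}], grip_force=25)

```text
clock: 10.6
ee_pos: [0.6625, 0.0899, 0.1095]
orientation: [0.128, 0.992, 0.0, 0.001]
ft_force: [-2.1, 0.3, 3.9]
grip_width: 0.0213
finger_force: 25.0
```

Request:
carry_out(steps=[{"dx": 0, "dy": 0, "dz": 0, "rx": 0, "ry": 0, "rz": 0, "jaw": 0.3}, {"dx": 0, "dy": 0, "dz": 0, "rx": 0, "ry": 0, "rz": 0, "jaw": 0.45}, {"dx": 0, "dy": 0, "dz": 0, "rx": 0, "ry": 0, "rz": 0, "jaw": 0.45}, {"dx": 0, "dy": 0, "dz": 0.06, "rx": 0, "ry": 0, "rz": 0, "jaw": 0.45}, {"dx": 0, "dy": 0, "dz": 0.13, "rx": 0, "ry": 0, "rz": 0, "jaw": 0.45}, {"dx": 0, "dy": 0, "dz": 0.2, "rx": 0, "ry": 0, "rz": 0, "jaw": 0.45}, {"dx": 0, "dy": 0, "dz": 0.2, "rx": 0, "ry": 0, "rz": 0, "jaw": 0.45}])

```text
clock: 11.3
ee_pos: [0.6652, 0.09, 0.2153]
orientation: [0.128, 0.992, 0.001, 0.006]
ft_force: [0.9, -0.4, 1.2]
grip_width: 0.0431
finger_force: 0.0
```

Request:
carry_out(steps=[{"dx": -0.04, "dy": -0.09, "dz": 0, "rx": 0, "ry": 0, "rz": 0, "jaw": 0.45}, {"dx": -0.08, "dy": -0.18, "dz": 0, "rx": 0, "ry": 0, "rz": 0, "jaw": 0.45}, {"dx": -0.12, "dy": -0.27, "dz": 0, "rx": 0, "ry": 0, "rz": 0, "jaw": 0.45}, {"dx": -0.16, "dy": -0.36, "dz": 0, "rx": 0, "ry": 0, "rz": 0, "jaw": 0.45}, {"dx": -0.2, "dy": -0.45, "dz": 0, "rx": 0, "ry": 0, "rz": 0, "jaw": 0.45}, {"dx": -0.24, "dy": -0.54, "dz": 0, "rx": 0, "ry": 0, "rz": 0, "jaw": 0.45}, {"dx": -0.28, "dy": -0.63, "dz": 0, "rx": 0, "ry": 0, "rz": 0, "jaw": 0.45}, {"dx": -0.32, "dy": -0.72, "dz": 0, "rx": 0, "ry": 0, "rz": 0, "jaw": 0.45}, {"dx": -0.348, "dy": -0.815, "dz": 0, "rx": 0, "ry": 0, "rz": 0, "jaw": 0.45}, {"dx": -0.348, "dy": -0.815, "dz": 0, "rx": 0, "ry": 0, "rz": 0, "jaw": 0.45}, {"dx": -0.348, "dy": -0.815, "dz": 0, "rx": 0, "ry": 0, "rz": 0, "jaw": 0.45}])

```text
clock: 12.4
ee_pos: [0.4872, -0.3183, 0.2071]
orientation: [0.129, 0.992, 0.001, -0.001]
ft_force: [-0.4, 0.6, -0.4]
grip_width: 0.0426
finger_force: 0.0
```

```bash
python3 m4.py .6615 .09 .104 rseat.png; python3 -c "
from h import *
print(ctrl.get_state()['joint_positions'].round(3))"
```

```text
[ 0.487216   -0.31826872  0.20712192] 0.04256254359116689
scene plate 454 [661.   88.2  65.2  63.8  20.4] circ [661.3  89.4] z [0.1002 0.1049 0.107 ]
scene pot 739 [661.   88.2  65.2  63.8  20.4] circ [661.3  89.4] z [0.0737 0.1036 0.1066]
side plate 690 [660.6  89.7  65.   64.9  50.1] circ [661.5  88.3] z [0.1012 0.1042 0.1062]
side pot 1036 [660.7  89.7  65.   65.1  52.1] circ [660.8  88.2] z [0.0744 0.1032 0.1059]
[-0.668 -0.02   1.812  0.     1.351 -1.984]
```

View pics/rseat.png

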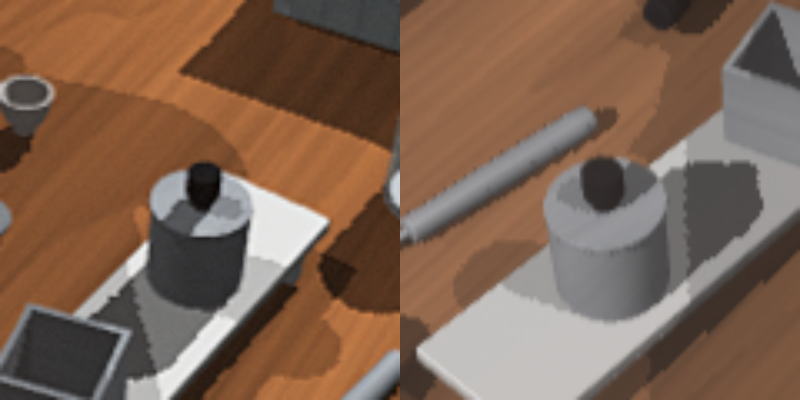

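The round lid is seated flat: plate top 0.1045 at (200,200) and (605,205). On to the square lid.

Request:
carry_out(steps=[{"dx": 0, "dy": 0, "dz": -0.1, "rx": 0, "ry": 0, "rz": 0, "jaw": 0.45}, {"dx": 0, "dy": 0, "dz": -0.2, "rx": 0, "ry": 0, "rz": 0, "jaw": 0.45}, {"dx": 0, "dy": 0, "dz": -0.28, "rx": 0, "ry": 0, "rz": 0, "jaw": 0.45}, {"dx": 0, "dy": 0, "dz": -0.33, "rx": 0, "ry": 0, "rz": 0, "jaw": 0.45}, {"dx": 0, "dy": 0, "dz": -0.365, "rx": 0, "ry": 0, "rz": 0, "jaw": 0.45}, {"dx": 0, "dy": 0, "dz": -0.384, "rx": 0, "ry": 0, "rz": 0, "jaw": 0.45}, {"dx": 0, "dy": 0, "dz": -0.384, "rx": 0, "ry": 0, "rz": 0, "jaw": 0.45}, {"dx": 0, "dy": 0, "dz": -0.384, "rx": 0, "ry": 0, "rz": 0, "jaw": 0}, {"dx": 0, "dy": 0, "dz": -0.384, "rx": 0, "ry": 0, "rz": 0, "jaw": 0}, {"dx": 0, "dy": 0, "dz": -0.384, "rx": 0, "ry": 0, "rz": 0, "jaw": 0}, {"dx": 0, "dy": 0, "dz": -0.384, "rx": 0, "ry": 0, "rz": 0, "jaw": 0}], grip_force=30)

```text
clock: 13.6
ee_pos: [0.4888, -0.3182, 0.0175]
orientation: [0.128, 0.992, -0.0, 0.001]
ft_force: [-0.1, 1.9, 3.3]
grip_width: 0.0213
finger_force: 30.0
```

Request:
carry_out(steps=[{"dx": 0, "dy": 0, "dz": 0.04, "rx": 0, "ry": 0, "rz": 0, "jaw": 0}, {"dx": 0, "dy": 0, "dz": 0.12, "rx": 0, "ry": 0, "rz": 0, "jaw": 0}, {"dx": 0, "dy": 0, "dz": 0.2, "rx": 0, "ry": 0, "rz": 0, "jaw": 0}, {"dx": 0, "dy": 0, "dz": 0.28, "rx": 0, "ry": 0, "rz": 0, "jaw": 0}, {"dx": 0.03, "dy": 0.05, "dz": 0.34, "rx": 0, "ry": 0, "rz": 0.1, "jaw": 0}, {"dx": 0.07, "dy": 0.11, "dz": 0.36, "rx": 0, "ry": 0, "rz": 0.2, "jaw": 0}, {"dx": 0.12, "dy": 0.18, "dz": 0.36, "rx": 0, "ry": 0, "rz": 0.3, "jaw": 0}, {"dx": 0.17, "dy": 0.26, "dz": 0.36, "rx": 0, "ry": 0, "rz": 0.4, "jaw": 0}, {"dx": 0.22, "dy": 0.34, "dz": 0.36, "rx": 0, "ry": 0, "rz": 0.5, "jaw": 0}, {"dx": 0.28, "dy": 0.42, "dz": 0.36, "rx": 0, "ry": 0, "rz": 0.6, "jaw": 0}, {"dx": 0.328, "dy": 0.497, "dz": 0.36, "rx": 0, "ry": 0, "rz": 0.718, "jaw": 0}, {"dx": 0.328, "dy": 0.497, "dz": 0.36, "rx": 0, "ry": 0, "rz": 0.718, "jaw": 0}], grip_force=30)

```text
clock: 14.8
ee_pos: [0.6538, -0.0647, 0.196]
orientation: [-0.157, 0.988, 0.001, 0.0]
ft_force: [0.7, -0.3, -0.8]
grip_width: 0.0212
finger_force: 30.0
```

Request:
carry_out(steps=[{"dx": 0, "dy": 0, "dz": -0.03, "rx": 0, "ry": 0, "rz": 0, "jaw": 0}, {"dx": 0, "dy": 0, "dz": -0.06, "rx": 0, "ry": 0, "rz": 0, "jaw": 0}, {"dx": 0, "dy": 0, "dz": -0.06, "rx": 0, "ry": 0, "rz": 0, "jaw": 0}, {"dx": 0, "dy": 0, "dz": -0.06, "rx": 0, "ry": 0, "rz": 0, "jaw": 0}])

```text
clock: 15.2
ee_pos: [0.6507, -0.0703, 0.1645]
orientation: [-0.152, 0.988, 0.0, -0.001]
ft_force: [0.2, 0.0, -0.9]
grip_width: 0.0211
finger_force: 30.0
```

```bash
python3 m4.py .6517 -.069 .162 sl.png
```

```text
[ 0.65065656 -0.07025415  0.1644923 ] 0.02111034539212872
scene plate 610 [649.3 -71.   66.3  69.3   9.9] circ [649.9 -72. ] z [0.1582 0.1599 0.1617]
scene pot 863 [651.6 -68.6  65.1  67.3  11.1] circ [651.7 -68.1] z [0.072  0.0874 0.1017]
side plate 631 [650.  -71.7  66.6  69.6  10.6] circ [649.  -70.9] z [0.1585 0.1604 0.1622]
side pot 961 [651.7 -68.1  65.4  67.5  11.3] circ [650.7 -67.9] z [0.0721 0.0884 0.101 ]
```

View pics/sl.png

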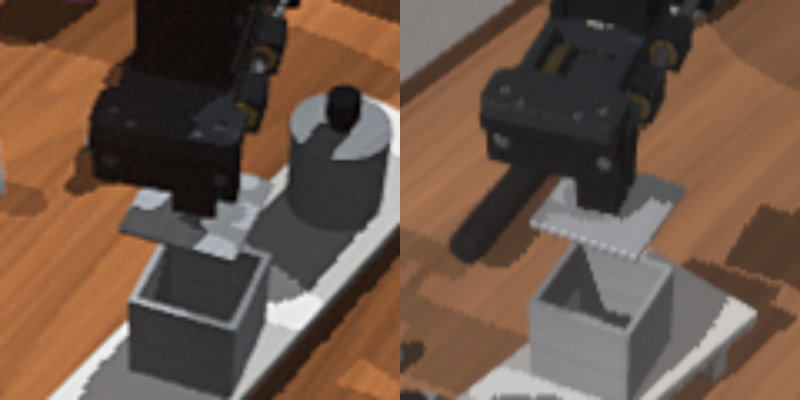

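The square lid is level and aligned with the pot mouth to within 1° and about 2 mm (lid at (195,215) and (610,215), mouth at (200,280) and (600,280)). I'll correct slightly and lower it.

Request:
carry_out(steps=[{"dx": 0.002, "dy": 0.003, "dz": -0.03, "rx": 0, "ry": 0, "rz": 0.015, "jaw": 0}, {"dx": 0.002, "dy": 0.003, "dz": -0.06, "rx": 0, "ry": 0, "rz": 0.015, "jaw": 0}, {"dx": 0.002, "dy": 0.003, "dz": -0.08, "rx": 0, "ry": 0, "rz": 0.015, "jaw": 0}, {"dx": 0.002, "dy": 0.003, "dz": -0.095, "rx": 0, "ry": 0, "rz": 0.015, "jaw": 0}, {"dx": 0.002, "dy": 0.003, "dz": -0.105, "rx": 0, "ry": 0, "rz": 0.015, "jaw": 0}, {"dx": 0.002, "dy": 0.003, "dz": -0.11, "rx": 0, "ry": 0, "rz": 0.015, "jaw": 0}, {"dx": 0.002, "dy": 0.003, "dz": -0.114, "rx": 0, "ry": 0, "rz": 0.015, "jaw": 0}, {"dx": 0.002, "dy": 0.003, "dz": -0.116, "rx": 0, "ry": 0, "rz": 0.015, "jaw": 0}, {"dx": 0.002, "dy": 0.003, "dz": -0.116, "rx": 0, "ry": 0, "rz": 0.015, "jaw": 0}])

```text
clock: 16.2
ee_pos: [0.6536, -0.0677, 0.1095]
orientation: [-0.159, 0.987, -0.0, 0.001]
ft_force: [-2.4, 0.9, 3.8]
grip_width: 0.0216
finger_force: 30.0
```

Contact came at the expected height. Releasing and backing off.

Request:
carry_out(steps=[{"dx": 0, "dy": 0, "dz": 0, "rx": 0, "ry": 0, "rz": 0, "jaw": 0.3}, {"dx": 0, "dy": 0, "dz": 0, "rx": 0, "ry": 0, "rz": 0, "jaw": 0.45}, {"dx": 0, "dy": 0, "dz": 0, "rx": 0, "ry": 0, "rz": 0, "jaw": 0.45}, {"dx": 0, "dy": 0, "dz": 0.06, "rx": 0, "ry": 0, "rz": 0, "jaw": 0.45}, {"dx": 0, "dy": 0, "dz": 0.13, "rx": 0, "ry": 0, "rz": 0, "jaw": 0.45}, {"dx": 0, "dy": 0, "dz": 0.21, "rx": 0, "ry": 0, "rz": 0, "jaw": 0.45}, {"dx": -0.1, "dy": 0, "dz": 0.3, "rx": 0, "ry": 0, "rz": 0, "jaw": 0.45}, {"dx": -0.2, "dy": 0, "dz": 0.3, "rx": 0, "ry": 0, "rz": 0, "jaw": 0.45}, {"dx": -0.3, "dy": 0, "dz": 0.3, "rx": 0, "ry": 0, "rz": 0, "jaw": 0.45}, {"dx": -0.4, "dy": 0, "dz": 0.3, "rx": 0, "ry": 0, "rz": 0, "jaw": 0.45}, {"dx": -0.4, "dy": 0, "dz": 0.3, "rx": 0, "ry": 0, "rz": 0, "jaw": 0.45}])

```text
clock: 17.3
ee_pos: [0.4495, -0.0674, 0.2577]
orientation: [-0.159, 0.987, -0.0, -0.0]
ft_force: [0.2, -0.2, -0.3]
grip_width: 0.0432
finger_force: 0.0
```

```bash
python3 m4.py .6517 -.069 .104 sseat.png; python3 m4.py .661 .089 .104 r2.png
```

```text
[ 0.44954613 -0.06736264  0.25770088] 0.04317343334621336
scene plate 789 [652.2 -69.   66.3  68.6  11.5] circ [652.7 -69.3] z [0.1028 0.1049 0.1068]
scene pot 1184 [652.2 -69.   66.3  68.6  11.5] circ [652.7 -69.3] z [0.0741 0.1041 0.1066]
side plate 734 [652.2 -69.3  66.3  70.1  11. ] circ [650.9 -68.4] z [0.101  0.1043 0.1065]
side pot 1169 [652.2 -69.2  66.3  70.3  11.2] circ [650.5 -67.7] z [0.0737 0.1032 0.1061]
[ 0.4515655  -0.06764132  0.2583816 ] 0.04275541854014526
scene plate 456 [661.3  87.8  65.1  63.7  22.1] circ [661.   88.6] z [0.0999 0.105  0.1069]
scene pot 746 [661.3  87.8  65.1  63.7  22.1] circ [660.8  88.3] z [0.0731 0.1036 0.1066]
side plate 690 [660.7  89.6  64.8  66.1  47.3] circ [660.5  88.6] z [0.1016 0.1043 0.1062]
side pot 1040 [660.7  89.6  64.8  66.1  47.3] circ [660.5  88.6] z [0.0742 0.1034 0.1059]
```

View pics/sseat.png

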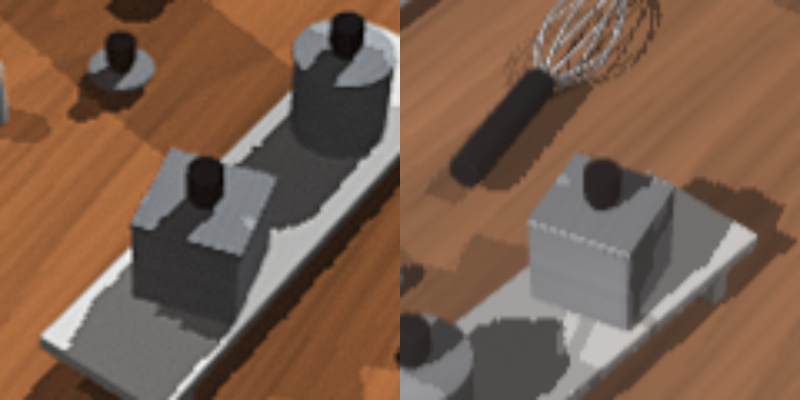

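Both lids are seated flat (plate tops about 0.1045) on upright pots: square at (205,200), round at (343,55). The arm is clear, so I'm handing in.

```bash
python3 -c "
from cell import ctrl
print(ctrl.sign_off())"
```

```text
the job is handed in; nothing more can be done
None
```

I handed the job in at about 17 s on the robot clock: both pots stand upright on the riser with their own lids seated (plate tops at about 0.1045 m in both views) and the arm clear; the sign-off gave no verdict.

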